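# Clamp a polarimeter tube in its V-block fixture

## Task

Lift the brass polarimeter tube out of its grey rest and lay it in the two V-blocks of the aluminium fixture, then slide it along the groove until its end presses firmly but gently (about 4 to 10 N) on the sprung orange tip of the end stop for a moment. Then swing the red strap round over the tube as far as it goes, so that its white foot presses the tube down into the groove with the tube still touching the stop, and let go of everything. Do not ram the stop, do not drop the tube, and leave the beaker, brown bottle, vial, tape roll and matchbox where they are.

Things in the scene. Friction and masses are not known exactly. Their poses are not given: they have to be found in the camera images.
- tube: loose polarimeter tube: brass body 30 mm in diameter with a dark ribbed grip waist at mid-length (24 mm in diameter, 28 mm long between square shoulders) and a flat black cap (27 mm in diameter, 7 mm long) at each end; 182 mm long overall, both ends alike, about 0.3 kg. Origin on its axis at mid-length; its y axis lies along the tube. It starts lying in the grey rest.
- rest: fixed grey plastic storage rest, 70 mm (x) x 130 mm (y) x 24 mm, with two open V notches 12 mm long at y = +-52 mm that hold the tube along its y axis, tube axis 30 mm above the bench; free gap between the notches from y = -46 to +46 mm over a floor 6 mm thick. Origin at the centre of its underside.
- fixture: fixed aluminium base plate 8 mm thick (its x from -38 to +92 mm, y from -74 to +142 mm) that carries two V-blocks, a swing strap and an end stop. Origin at the plate's underside (bench height) below the groove, midway between the V-blocks; y along the groove towards the end stop, z up. The strap's pivot post stands at x = +65, y = -28 mm.
- groove (a point): axis of a seated tube, midway between the two V-blocks: 42 mm above the fixture's origin. The steel V-blocks are 24 mm long, centred at fixture y = -52 and +52 mm (free gap from -40 to +40 mm), 60 mm wide and 39 mm high; their 90-degree grooves run along fixture y and open 36 mm wide at the top. A seated 30 mm tube centres itself at fixture x = 0, z = 42 mm.
- end_stop: blue bracket at the fixture's +y end, 34 mm wide, 60 mm high; origin at bench height under the groove, at fixture y = +126 mm. A brass screw through it carries a 10 mm wide sprung orange tip on the groove axis, facing the tube. The screw is set differently each time: the tip's face stands anywhere from fixture y = +83 to +107 mm. This setting is not measured: find it by feel.
- stop_front (a point): front of the blue bracket (fixture y = +119 mm) at groove height. The orange tip ahead of it yields 2.5 mm, damped: 0.4 N at first touch, 10 N at the end, then it is solid; over 14 N damages it. At least 3 N on the tip for 0.3 s, tube down in the groove and strap still open, is a firm press. Sliding friction adds 1 to 5 N to what the hand feels. Let go, the tip pushes the tube back a little.
- strap (a joint): hinge of the red clamp strap about the fixture's vertical pivot post. 0 = closed, square across the groove, against a fixed stop; positive = open (counter-clockwise from above); at 1.57 the strap points to the fixture's -y; at most 1.95. Starts at 1.2 to 1.9 and stays where left (friction 0.1 N m). The strap is 20 mm wide, z = 72 to 80 mm, and reaches 108 mm from the pivot.
- foot_point (a point): lowest point of the strap's domed white foot (sphere of 12 mm radius, 65 mm from the pivot axis) as it hangs free, 54.5 mm above the bench: 2.5 mm lower than the top of a seated tube. It is on a vertical spring in the strap: as the strap swings over, it meets the tube's flank, rides up and then presses down with about 7 N.
- strap_knob (a point): point on the strap's upright black knob (a plain round pin 16 mm in diameter, from z = 80 to 110 mm above the bench, 100 mm from the pivot axis); the point is on the knob's axis at z = 100 mm. Push or pinch the knob to swing the strap; when closed it stands at fixture x = -35, y = -28 mm.
- beaker: bystander: clear glass beaker, 67 x 61 x 80 mm, origin at the centre of its underside
- brown_bottle: bystander: brown reagent bottle with black cap, 54 mm in diameter, 98 mm high, origin at the centre of its underside
- vial: bystander: small glass vial with blue cap, 23 mm in diameter, 52 mm high, origin at the centre of its underside
- tape: bystander: roll of tan tape lying flat, 57 mm in diameter, 18 mm high, origin at the centre of its underside
- matches: bystander: red matchbox, 37 x 55 x 16 mm, origin at the centre of its underside
Things that resemble listed ones, but are neither listed nor needed, are in the scene too. Several things have the shape of the tube; the one meant has the colours described above.

How it is judged:
By the outcome, as a careful person would: the job done as asked, in the order asked, and still so for the second after the job is handed in, with the robot touching nothing.
It also fails if it takes over 72 s, if anything falls off the work surface, if the arm or the gripper's body presses on something with over 40 N, if the wrist force passes 120 N, or if a joint passes its speed limit or range.

## Robot

A 6-joint arm with a two-finger parallel gripper is mounted at the origin on a cart in front of the work surface, level with it; the furniture and walls round the work are solid. World frame = base frame: x ahead of the robot, y to its left, z up, the work surface at z = 0. Lengths are in mm, angles in rad, forces in N, time in s.
With the tool pointing down it reaches from about 400 to 925 mm from the base axis. Payload 12.5 kg.
Tool frame: the origin (TCP) lies on the centre line of the jaws, within the pads' length; the fingertips stand 17 mm ahead of it and the grasp point (between the pads) lies 2 mm behind it; z points along the fingers, y is the line along which they close (so a half turn about z gives the same grasp; the last joint's range is limited). The gripper opens to 95 mm and grips with 3 to 60 N. Pads are 20 mm wide; open, the fingers measure 119 mm over their backs; the gripper's body (75 mm by 180 mm) begins 59 mm behind the grasp point.
Start: joints at [1.043, 0.491, 1.559, -0, 1.092, -0.106], TCP at [255.862, 570.245, 231.661] pointing down, gripper open.
Joint ranges: [-3.1, 3.1], [-0.84, 2.19], [0.05, 2.79], [-1.13, 4.28], [0.06, 2.93], [-2.69, 2.69]. Speed limits (rad/s): [2.22, 2.22, 2.79, 3.14, 3.14, 3.14].

## Interface

Orientations are given as [roll, pitch, yaw] about the fixed x, y, z axes, in that order (R = Rz(yaw) Ry(pitch) Rx(roll)).
In Python, from cell import env gives the robot as it stands.
- The arm moves only by the tool drive_tool, never from a script. Its argument "deltas" is text: rows parted by semicolons, each of 4 numbers parted by spaces: the shift along the world's x, y, z normalised to -1 to 1, where 1 is 100 mm, then the turn about the world's z normalised to -1 to 1, where 1 is 180 degrees. A call has 1 to 10 rows; each row shifts and turns the commanded pose from where the row before left it; what a row does not reach is not made up. A row lasts 1/12 s, in which the tool goes at most 41.7 mm and 7.16 degrees, less where a joint would pass 70% of its speed; a pose out of reach is approached as far as the arm can. A call with a number of a shift or a turn outside -1 to 1 is refused whole. A call with a gripper value outside its range is refused whole. "gripper" is the closure, from 0 (fully open) to 1 (shut), set as the call begins (left out, the last holds). The fingers move at their own pace and stop on an object; the grip force is fixed at half the most. Time passes only in rows, so rows that do not move let the fingers close. It gives the time, the measured TCP pose, the force, the opening and the grip force at its end, in the units of the state.
- env.state(): the state, without advancing time (a new reading comes with each control period).
- env.read_camera(name): name is "scene" or "top" or "wrist"; returns (picture, depth): 480x640x3 uint8, red, green, blue; 480x640 float32, mm along the optical axis (not along the pixel's ray), 0 where there is no reading.
- env.camera_params(name): a dict with "mtx" (3x3 intrinsics, pixels), "k1" (the pictures are not rectified: a ray, as slopes to the right and down, at radius r is drawn at 1 + k1 r^2 times it, then the intrinsics apply), "camera_from_world" (4x4, takes a point from world to camera coordinates); the wrist camera has in their place "mount" (4x4, takes a point from camera to tool coordinates, whose origin is the TCP and whose axes are the flange's). Camera axes: x right, y down, z forward; pixel columns grow to the right and rows downward; lengths in mm; the calibration is good to about 2 mm. A picture is of the moment at which its call begins: read the wrist's pose just before it. camera_params takes no time and is no camera call.
- env.job_done(): hands the job in; it is judged then, once.
The state is a dict: "t": time; "joints": joint angles; "qvel": joint speeds; "tau": joint torques, N m; "eef_pos": TCP position; "tcp_rot": TCP orientation; "ft_force": force on the tool from outside, world axes, zero at the start; "moment": the same for the moment, N m; "opening": opening from 0.0 (shut) to 1.0 (fully open); "grip_force": force on a finger pad.
Only numpy, scipy, OpenCV 4.12 (cv2) and the standard library are available. Lean on these libraries where they do the work, as an engineer would, in place of code of your own. Each camera call takes 0.05 s, during which the arm holds its last target. There are 200 camera calls.

## Working session

There is one attempt and no reset: what is moved stays moved. The work goes in short steps, Python scripts to look and compute and a tool call to move; the robot and the scene stay as the last step left them, time stands still between calls to the robot, and variables do not carry over. Pictures are saved under pics/ and viewed, at most 10 in all, crops included, and the job is handed in when it is done.

Besides the shell and the picture viewer there is one more tool, called after "Request:" in YAML: its name, and indented under it one key for each argument. drive_tool: Moves the arm, as the interface text tells. Its arguments: {"type":"object","properties":{"deltas":{"type":"string"},"gripper":{"type":"number"}},"required":["deltas"]}

```bash
mkdir -p pics; ls
python3 - <<'E'
from cell import env
import cv2,numpy as np
for n in("scene","top"):
    p,d=env.read_camera(n); cv2.imwrite(f"pics/{n}0.png",p[:,:,::-1]); np.savez(f"{n}0.npz",p=p,d=d,**env.camera_params(n))
    print(n,env.camera_params(n))
print(env.state())
E
```

```text
pics
scene {'mtx': array([[472.52758243,   0.        , 321.74061855],
       [  0.        , 472.52758243, 243.0893781 ],
       [  0.        ,   0.        ,   1.        ]]), 'k1': -0.054332251983477735, 'camera_from_world': array([[ 8.16553621e-01, -5.77247060e-01, -5.10045525e-03,
        -6.17950658e+02],
       [-3.88371805e-01, -5.42797448e-01, -7.44673265e-01,
         1.75219290e+02],
       [ 4.27091939e-01,  6.10046525e-01, -6.67409704e-01,
         1.18959000e+03],
       [ 0.00000000e+00,  0.00000000e+00,  0.00000000e+00,
         1.00000000e+00]])}
top {'mtx': array([[552.65549274,   0.        , 330.44632698],
       [  0.        , 552.65549274, 237.12295614],
       [  0.        ,   0.        ,   1.        ]]), 'k1': 0.015015177858170008, 'camera_from_world': array([[ 1.22525333e-02, -9.99840516e-01,  1.29930285e-02,
        -2.73098180e+02],
       [-9.95368936e-01, -1.34346755e-02, -9.51850334e-02,
         5.88668038e+02],
       [ 9.53444100e-02, -1.17665991e-02, -9.95374799e-01,
         1.75062901e+03],
       [ 0.00000000e+00,  0.00000000e+00,  0.00000000e+00,
         1.00000000e+00]])}
{'t': 0.1, 'joints': array([ 1.04342240e+00,  4.91497256e-01,  1.55937495e+00,  3.54623894e-05,
        1.09168753e+00, -1.05641001e-01]), 'qvel': array([-0.00025653, -0.00400014, -0.00315478, -0.00081438,  0.00019539,
        0.00093538]), 'tau': array([ 2.60929912e-03, -6.13632488e+01, -2.58605665e+01,  6.94078999e-02,
        4.70828125e-02, -7.25177392e-05]), 'eef_pos': array([255.739235  , 570.07726242, 231.12610104]), 'tcp_rot': array([-3.14063429e+00, -1.33251174e-04,  2.71984331e+00]), 'ft_force': array([ 0.27013989,  0.85289486, -0.51132587]), 'moment': array([ 0.01708253, -0.00593677, -0.02000484]), 'grip_force': 0.0, 'opening': 1.001593231578015}
```

View pics/top0.png

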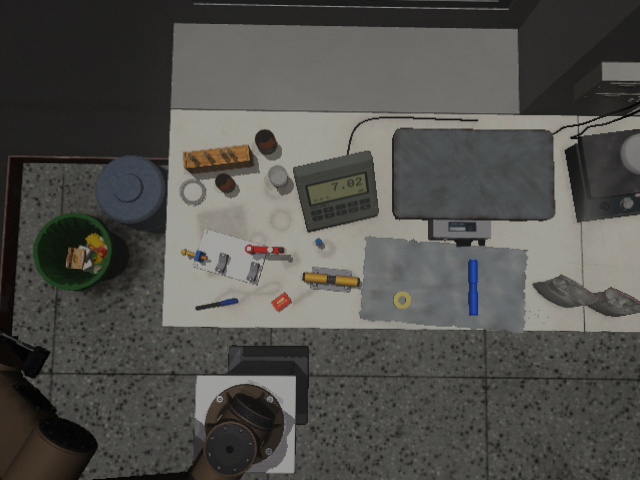

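View pics/scene0.png

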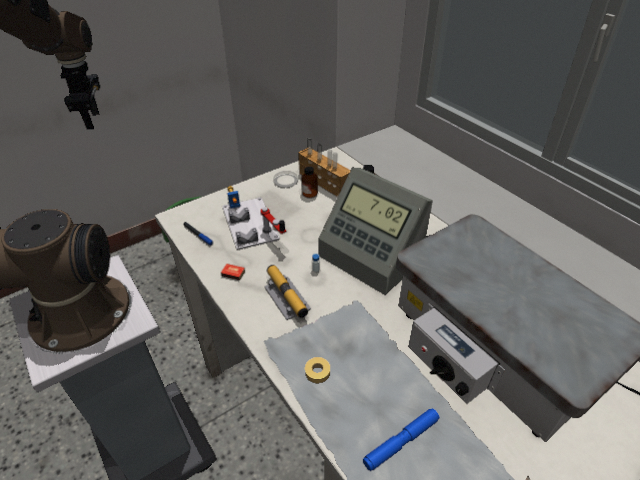

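Top view: brass tube on the grey rest at about (331,280), a blue lookalike tube at (473,288), and a blue/black pen at (217,304). The fixture has V-blocks at (222,263) and (252,270), the end stop at (200,257) and the red strap at (265,250). Only the tube at (331,280) has a brass body with a dark waist and black caps. I'll confirm it in an enlarged crop.

```bash
cat > h.py <<'E'
import numpy as np,cv2
def world(P,mtx,k1,d,T):   # pixels Nx2 -> world Nx3
    P=np.array(P,float).reshape(-1,1,2)
    n=cv2.undistortPoints(P,mtx,np.array([k1,0,0,0.]))[:,0] 
    z=np.array([d[int(round(v)),int(round(u))] for u,v in P[:,0]])
    c=np.c_[n*z[:,None],z]; Ti=np.linalg.inv(T); return c@Ti[:3,:3].T+Ti[:3,3]
def cloud(p,d,mtx,k1,T,box):
    u0,v0,u1,v1=box; g=[(u,v) for v in range(v0,v1) for u in range(u0,u1) if d[v,u]>0]
    w=world(g,mtx,k1,d,T); return np.array(g),w,np.array([p[v,u] for u,v in g]).astype(int)
E
python3 - <<'E'
import numpy as np,cv2
from h import *
f=np.load("top0.npz"); p=f['p']
c=p[225:325,175:375][:,:,::-1]; cv2.imwrite("pics/crop1.png",cv2.resize(c,(800,400),interpolation=cv2.INTER_CUBIC))
g,w,col=cloud(p,f['d'],f['mtx'],float(f['k1']),f['camera_from_world'],(165,220,375,325))
def sh(n,m):
    a=w[m]; q=a[:,:2]-np.median(a[:,:2],0); e=np.linalg.svd(q,full_matrices=0)[2][0]
    print(n,m.sum(),a.mean(0).round(1),np.ptp(q@e).round(1),'dir',e.round(3),'z',np.percentile(a[:,2],[5,50,95]).round(1), 'px',g[m].mean(0).round())
r,gr,b=col.T
hsv=cv2.cvtColor(col.astype(np.uint8)[None],cv2.COLOR_RGB2HSV)[0].astype(int)
sat=hsv[:,1]; hu=hsv[:,0]
sh('brass',(sat>120)&(hu>12)&(hu<30)&(g[:,0]>295)&(w[:,2]>25))
sh('brassL',(sat>120)&(hu>12)&(hu<30)&(g[:,0]>295)&(g[:,0]<330)&(w[:,2]>25))
sh('brassR',(sat>120)&(hu>12)&(hu<30)&(g[:,0]>331)&(w[:,2]>25))
tb=(g[:,0]>295)&(w[:,2]>30)&(g[:,1]>265)&(g[:,1]<295); sh('tube all',tb)
top=(g[:,0]>295)&(w[:,2]>40)&(g[:,1]>265)&(g[:,1]<295); sh('tubetop',top)
sh('red',((hu<8)|(hu>172))&(sat>130)&(g[:,1]<260)&(w[:,2]>60))
sh('plate',(sat<40)&(w[:,2]>4)&(w[:,2]<12)&(g[:,0]<275)&(g[:,0]>190))
sh('blue',(hu>95)&(hu<125)&(sat>100)&(g[:,0]<215)&(g[:,1]<275)&(w[:,2]>20))
for nm,lo,hi in(('vb1',205,232),('vb2',240,262)):
    sh(nm,(w[:,2]>33)&(w[:,2]<44)&(g[:,0]>lo)&(g[:,0]<hi)&(g[:,1]>252)&(g[:,1]<285)&(sat<60))
E
```

```text
brass 373 [ 457.5 -268.1   42.4] 167.1 dir [-0.082 -0.997] z [34.  42.6 49.7] px [331. 279.]
brassL 186 [ 461.8 -219.3   42.4] 69.1 dir [-0.099 -0.995] z [34.2 42.5 49.7] px [315. 277.]
brassR 187 [ 453.2 -316.6   42.3] 70.0 dir [-0.075 -0.997] z [33.5 42.8 49.3] px [346. 281.]
tube all 499 [ 456.4 -268.5   41.8] 182.1 dir [-0.088 -0.996] z [33.3 42.1 49.1] px [331. 279.]
tubetop 326 [ 456.  -270.5   44.6] 179.8 dir [-0.083 -0.997] z [40.5 44.4 49.9] px [332. 279.]
red 151 [546.6 -50.9  80.5] 118.5 dir [-0.027 -1.   ] z [72.6 81.  87.5] px [262. 249.]
plate 2338 [495.9  58.3   7.3] 368.0 dir [-0.988 -0.156] z [ 4.3  7.  11.2] px [230. 266.]
blue 43 [525.4 152.8  56.7] 30.6 dir [-0.953  0.302] z [27.7 58.3 65.8] px [198. 256.]
vb1 73 [502.8  82.3  38.1] 59.1 dir [-0.974  0.227] z [33.6 38.2 42.5] px [221. 263.]
vb2 73 [475.4 -17.5  37.6] 60.1 dir [-0.977  0.214] z [33.5 37.5 42.7] px [252. 272.]
```

View pics/crop1.png

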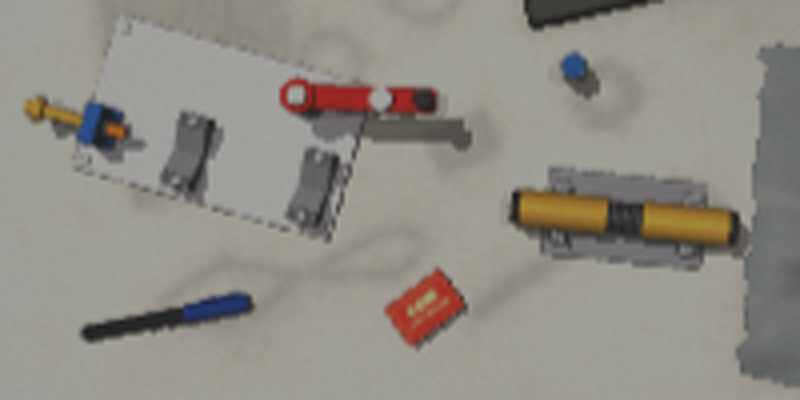

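The crop confirms it: brass body, dark ribbed waist and black caps at top-view px (331,280). The blue one lacks these. I'll move above it.

Request:
drive_tool:
  deltas: "0.244 -0.32 0 -0.0392;0.244 -0.32 0 -0.0392;0.244 -0.32 0 -0.0392;0.244 -0.32 0 -0.0392;0.244 -0.32 0 -0.0392;0.244 -0.32 0 -0.0392;0.244 -0.32 0 -0.0392;0.244 -0.32 0 -0.0392;0.244 -0.32 0 -0.0392;0.244 -0.32 0 -0.0392"
  gripper: 0.3

```text
t: 0.93
eef_pos: [500.7, 248.4, 231.6]
tcp_rot: [-3.141, 0.0, 1.482]
ft_force: [1.2, 0.9, 0.2]
opening: 0.698
grip_force: 0.0
```

Request:
drive_tool:
  deltas: "-0.034 -0.4 0 0;-0.034 -0.4 0 0;-0.034 -0.4 0 0;-0.034 -0.4 0 0;-0.034 -0.4 0 0;-0.034 -0.4 0 0;-0.034 -0.4 0 0;-0.034 -0.4 0 0;-0.034 -0.4 0 0;-0.034 -0.4 0 0"

```text
t: 1.77
eef_pos: [465.2, -151.6, 231.6]
tcp_rot: [-3.142, -0.0, 1.488]
ft_force: [1.3, 0.8, -0.1]
opening: 0.703
grip_force: 0.0
```

Request:
drive_tool:
  deltas: "-0.02 -0.3 0 0;-0.02 -0.3 0 0;-0.02 -0.3 0 0;-0.017 -0.264 0 0;0 0 0 0;0 0 0 0"

```text
t: 2.27
eef_pos: [457.7, -266.9, 231.2]
tcp_rot: [-3.141, -0.001, 1.486]
ft_force: [0.3, -0.1, -0.1]
opening: 0.703
grip_force: 0.0
```

```bash
cat >> h.py <<'E'
from scipy.spatial.transform import Rotation as Ro
def wrist(env):
    s=env.state(); c=env.camera_params("wrist"); p,d=env.read_camera("wrist")
    T=np.eye(4);T[:3,:3]=Ro.from_euler('xyz',s['tcp_rot']).as_matrix();T[:3,3]=s['eef_pos']
    return p,d,c['mtx'],c['k1'],np.linalg.inv(T@c['mount'])
E
python3 - <<'E'
from cell import env
from h import *
p,d,m,k,T=wrist(env); cv2.imwrite("pics/w1.png",p[:,:,::-1]); np.savez("w1.npz",p=p,d=d,m=m,k=k,T=T)
print(env.camera_params("wrist")['mount'].round(2))
g,w,col=cloud(p,d,m,float(k),T,(0,0,640,480))
tb=(w[:,2]>20)&(w[:,2]<60)&(abs(w[:,0]-457)<40)&(abs(w[:,1]+268)<110)
hsv=cv2.cvtColor(col.astype(np.uint8)[None],cv2.COLOR_RGB2HSV)[0].astype(int)
b=tb&(hsv[:,1]>120)&(hsv[:,0]>12)&(hsv[:,0]<30)
print(b.sum(),w[b].min(0),w[b].max(0),np.median(w[b],0),np.percentile(w[b][:,2],99))
for y in range(-350,-190,15):
    q=b&(abs(w[:,1]-y)<3); 
    if q.sum()>10: a=w[q]; print(y,q.sum(),np.percentile(a[:,0],[1,99]).round(1),a[:,2].max().round(1), a[a[:,2]>np.percentile(a[:,2],85)][:,0].mean().round(1))
E
```

```text
[[ 0.0000e+00 -9.6000e-01 -2.9000e-01  8.1530e+01]
 [ 1.0000e+00  0.0000e+00  0.0000e+00  1.4000e-01]
 [-0.0000e+00 -2.9000e-01  9.6000e-01 -1.5362e+02]
 [ 0.0000e+00  0.0000e+00  0.0000e+00  1.0000e+00]]
5104 [ 437.65526069 -352.98199462   20.88288751] [ 479.79802738 -181.53480437   48.14479524] [ 459.33077953 -245.59895558   44.00452781] 47.01564606168653
-350 116 [437.8 464.4] 47.0 451.4
-335 180 [438.9 466.4] 47.4 453.2
-320 182 [440.2 467.7] 47.2 454.6
-305 194 [441.8 469.5] 47.6 454.9
-290 198 [443.1 470.6] 47.0 457.6
-245 228 [446.4 474.7] 47.2 461.4
-230 239 [447.9 475.8] 47.6 462.9
-215 251 [449.3 477.7] 47.7 463.3
-200 253 [450.7 478.8] 47.0 464.6
```

View pics/w1.png

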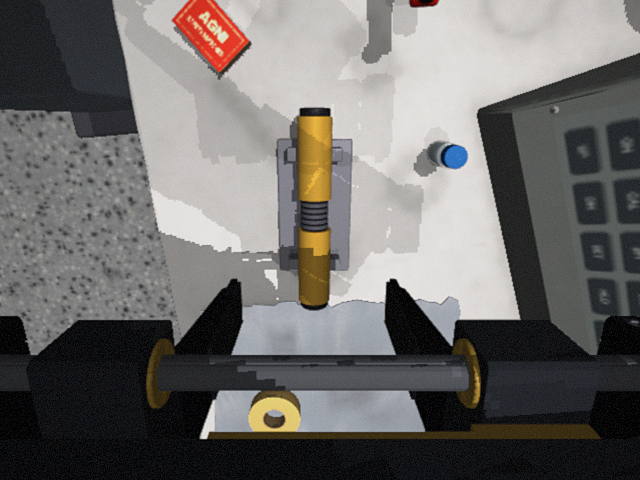

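Request:
drive_tool:
  deltas: "0.005 -0.006 -0.35 0;0 0 -0.35 0;0 0 -0.35 0;0 0 -0.35 0;0 0 -0.35 0;0 0 -0.15 0;0 0 -0.13 0;0 0 0 0;0 0 0 0"

```text
t: 3.07
eef_pos: [458.8, -265.6, 28.6]
tcp_rot: [-3.141, -0.001, 1.49]
ft_force: [0.0, -0.8, 0.7]
opening: 0.702
grip_force: 0.0
```

Request:
drive_tool:
  deltas: "0 0 0 0;0 0 0 0;0 0 0 0;0 0 0 0;0 0 0 0;0 0 0 0"
  gripper: 1

```text
t: 3.57
eef_pos: [458.7, -266.8, 29.0]
tcp_rot: [3.141, 0.0, 1.488]
ft_force: [0.1, 0.3, 0.4]
opening: 0.338
grip_force: 0.0
```

Request:
drive_tool:
  deltas: "0 0 0 0;0 0 0 0;0 0 0 0;0 0 0 0;0 0 0 0;0 0 0 0"

```text
t: 4.07
eef_pos: [458.5, -266.8, 28.7]
tcp_rot: [-3.141, -0.0, 1.488]
ft_force: [-3.3, -1.5, 4.2]
opening: 0.247
grip_force: 30.0
```

Request:
drive_tool:
  deltas: "0 0 0.05 0;0 0 0.1 0;0 0 0.2 0;0 0 0.3 0;0 0 0.3 0;0 0 0.2 0;0 0 0.05 0;0 0 0 0;0 0 0 0"

```text
t: 4.82
eef_pos: [458.4, -266.5, 148.1]
tcp_rot: [-3.141, -0.0, 1.488]
ft_force: [-0.3, 0.1, -2.3]
opening: 0.246
grip_force: 30.0
```

Request:
drive_tool:
  deltas: "-0.02 0.15 0.1 0;-0.04 0.3 0.15 -0.01;-0.04 0.33 0.15 -0.01;-0.04 0.35 0.15 -0.01;-0.04 0.35 0.15 -0.01;-0.04 0.35 0.1 -0.01;-0.04 0.35 0 -0.0092;-0.04 0.35 0 0;-0.03 0.24 0 0;0 0 0 0"

```text
t: 5.65
eef_pos: [424.2, 13.5, 227.3]
tcp_rot: [-3.138, -0.0, 1.305]
ft_force: [0.9, -0.8, -2.6]
opening: 0.246
grip_force: 30.0
```

Request:
drive_tool:
  deltas: "0 0 0 0;0 0 0 0"

```text
t: 5.82
eef_pos: [425.6, 10.0, 227.7]
tcp_rot: [-3.14, 0.0, 1.303]
ft_force: [0.4, 0.6, -2.7]
opening: 0.247
grip_force: 30.0
```

Run:
```python
from cell import env
from h import *
p,d,m,k,T=wrist(env); cv2.imwrite("pics/w2.png",p[:,:,::-1]); np.savez("w2.npz",p=p,d=d,m=m,k=k,T=T)
```

```text
(no output)
```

View pics/w2.png

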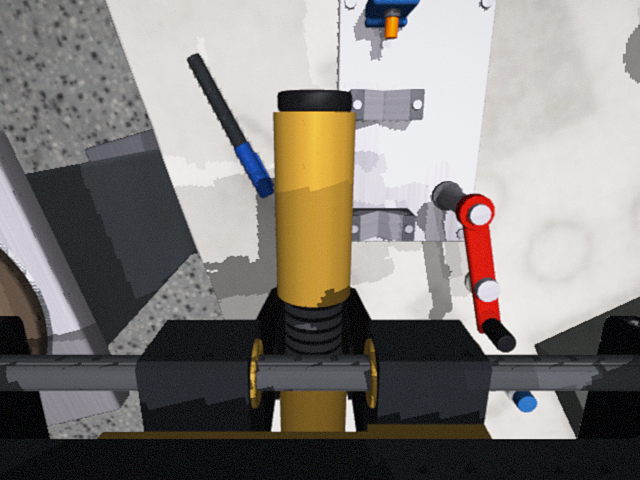

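Wrist view: V-blocks at (388,105) and (384,225), orange tip at (391,28), strap pivot at (480,213), knob at (497,333). Next I'll refine the groove line from the depth cloud.

Run:
```python
from h import *
f=np.load("w2.npz"); g,w,col=cloud(f['p'],f['d'],f['m'],float(f['k']),f['T'],(330,0,640,345))
o=np.array([489.1,32.4]); a=np.deg2rad(-15.36); X=np.array([np.cos(a),np.sin(a)]);Y=np.array([-np.sin(a),np.cos(a)])
q=np.c_[(w[:,:2]-o)@X,(w[:,:2]-o)@Y,w[:,2]]
hsv=cv2.cvtColor(col.astype(np.uint8)[None],cv2.COLOR_RGB2HSV)[0].astype(int)
for y0 in(-52,52):
    s=(abs(q[:,1]-y0)<9)&(q[:,2]>14)&(q[:,2]<48)
    print('VB',y0,np.percentile(q[s],[1,99],axis=0).round(1).tolist())
    for lo in range(-24,36,4):
        t=s&(abs(q[:,0]-lo)<2)
        if t.sum()>3: print(lo,t.sum(),np.median(q[t][:,2]).round(1),end=' | ')
    v=s&(abs(q[:,0])<26)
    s2=(q[:,2]>14)&(q[:,2]<48)&(abs(q[:,1]-y0)<22)&(q[:,0]>-15)&(q[:,0]<32); print(' y-extent',np.percentile(q[s2][:,1],[2,98]).round(1))
for n,m in(('orange',(hsv[:,0]>6)&(hsv[:,0]<16)&(hsv[:,1]>180)&(q[:,1]>60)&(abs(q[:,0])<20)),('blue',(hsv[:,0]>100)&(hsv[:,0]<125)&(hsv[:,1]>120)&(q[:,1]>100)),
  ('red',((hsv[:,0]<6)|(hsv[:,0]>172))&(hsv[:,1]>150)&(q[:,0]>30)),('knob',(q[:,2]>90)&(q[:,1]<-90)),('pivot',(q[:,2]>60)&(q[:,1]>-40)&(q[:,1]<-10)&(q[:,0]>40))):
    print(n,m.sum(),np.percentile(q[m],[2,50,98],axis=0).round(1).tolist())
for y in(-60,-20,0,20,80,100):
    s=(abs(q[:,1]-y)<4)&(q[:,2]>3)&(q[:,2]<14); print('plate',y,np.percentile(q[s][:,0],[1,99]).round(1),np.median(q[s][:,2]).round(1))
```

```text
VB -52 [[-20.1, -60.7, 21.2], [34.4, -43.3, 42.1]]
-20 60 40.4 | -16 79 40.2 | -12 78 38.3 | -8 73 34.5 | -4 76 30.4 | 0 67 26.5 | 4 73 22.4 | 8 97 24.5 | 12 97 28.3 | 16 103 32.3 | 20 107 36.6 | 24 95 39.8 | 28 89 40.4 | 32 82 40.3 |  y-extent [-60.7 -37.3]
VB 52 [[-23.0, 43.3, 21.5], [33.7, 60.9, 42.1]]
-24 40 40.2 | -20 100 40.7 | -16 115 39.9 | -12 101 37.8 | -8 95 34.0 | -4 95 29.8 | 0 88 25.9 | 4 97 22.5 | 8 128 25.0 | 12 127 28.7 | 16 129 32.9 | 20 143 36.7 | 24 122 39.9 | 28 117 40.2 | 32 108 40.0 |  y-extent [43.3 66.2]
orange 116 [[-0.6, 102.7, 42.3], [0.9, 109.8, 45.6], [8.0, 116.7, 48.4]]
blue 889 [[-12.8, 116.5, 16.5], [-2.3, 121.7, 43.9], [18.4, 127.4, 61.2]]
red 2509 [[56.9, -120.6, 77.2], [76.6, -57.5, 80.8], [96.4, -13.4, 85.6]]
knob 484 [[85.6, -124.6, 90.7], [90.2, -117.4, 104.8], [99.4, -114.3, 111.5]]
pivot 1216 [[56.2, -39.2, 75.1], [66.5, -23.7, 84.8], [81.3, -12.0, 91.7]]
plate -60 [43.4 88.2] 8.9
plate -20 [-16.2  95.3] 8.7
plate 0 [-15.8  95.4] 8.7
plate 20 [-16.3  95.1] 8.6
plate 80 [-32.1  94.6] 8.6
plate 100 [-32.4  94.5] 8.6
```

Request:
drive_tool:
  deltas: "0.16 0.05 0 0;0.25 0.06 0 0;0.2 0.05 0 0;0.053 0.009 -0.1 0;0 0 -0.3 0;0 0 -0.3 0;0 0 -0.3 0;0 0 -0.3 0;0 0 -0.2 0;0 0 -0.1 0"

```text
t: 6.7
eef_pos: [490.4, 26.2, 65.6]
tcp_rot: [-3.137, 0.001, 1.301]
ft_force: [-0.5, 0.4, -1.1]
opening: 0.245
grip_force: 30.0
```

Request:
drive_tool:
  deltas: "0 0 -0.04 0;0 0 -0.03 0;0 0 0 0;0 0 0 0"

```text
t: 7.03
eef_pos: [492.4, 27.0, 62.5]
tcp_rot: [3.14, -0.0, 1.302]
ft_force: [-0.1, 0.2, -2.8]
opening: 0.24
grip_force: 30.0
```

Request:
drive_tool:
  deltas: "0 0 -0.03 0;0 0 -0.03 0;0 0 -0.03 0;0 0 -0.02 0;0 0 -0.02 0;0 0 0 0;0 0 0 0"

```text
t: 7.62
eef_pos: [491.9, 27.2, 48.5]
tcp_rot: [-3.141, 0.0, 1.302]
ft_force: [0.1, -0.2, -2.5]
opening: 0.245
grip_force: 30.0
```

Request:
drive_tool:
  deltas: "0 0 -0.01 0;0 0 -0.01 0;0 0 -0.01 0;0 0 0 0;0 0 0 0"

```text
t: 8.03
eef_pos: [491.9, 27.1, 45.6]
tcp_rot: [3.142, 0.0, 1.302]
ft_force: [0.5, -0.3, -2.4]
opening: 0.247
grip_force: 30.0
```

Request:
drive_tool:
  deltas: "0 0 -0.01 0;0 0 -0.01 0;0 0 -0.005 0;0 0 0 0;0 0 0 0"

```text
t: 8.45
eef_pos: [491.9, 27.1, 43.1]
tcp_rot: [3.142, 0.0, 1.302]
ft_force: [0.1, 0.2, -2.4]
opening: 0.247
grip_force: 30.0
```

Request:
drive_tool:
  deltas: "0 0 -0.007 0;0 0 -0.005 0;0 0 0 0;0 0 0 0"

```text
t: 8.78
eef_pos: [491.9, 27.2, 41.9]
tcp_rot: [-3.142, 0.0, 1.302]
ft_force: [-0.5, 0.8, -2.9]
opening: 0.245
grip_force: 30.0
```

Request:
drive_tool:
  deltas: "0 0 -0.005 0;0 0 -0.005 0;0 0 0 0;0 0 0 0"

```text
t: 9.12
eef_pos: [492.0, 27.1, 40.9]
tcp_rot: [3.142, 0.0, 1.302]
ft_force: [-1.5, -0.7, -1.7]
opening: 0.245
grip_force: 30.0
```

Request:
drive_tool:
  deltas: "-0.003 0.001 -0.005 0;0 0 0 0;0 0 0 0"

```text
t: 9.37
eef_pos: [491.9, 27.2, 40.7]
tcp_rot: [3.141, -0.0, 1.302]
ft_force: [0.2, -0.9, 2.6]
opening: 0.245
grip_force: 30.0
```

Request:
drive_tool:
  deltas: "-0.002 0 -0.003 0;0 0 0 0;0 0 0 0"

```text
t: 9.62
eef_pos: [491.9, 27.2, 40.6]
tcp_rot: [3.14, -0.0, 1.302]
ft_force: [-0.8, -0.1, 6.1]
opening: 0.251
grip_force: 30.0
```

Request:
drive_tool:
  deltas: "0 0 0.005 0;0 0 0 0;0 0 0 0;0 0 0 0"
  gripper: 0.65

```text
t: 9.95
eef_pos: [491.4, 27.3, 40.6]
tcp_rot: [-3.141, 0.0, 1.302]
ft_force: [-0.3, -0.0, 0.3]
opening: 0.347
grip_force: 0.0
```

Request:
drive_tool:
  deltas: "0 0 0 0;0 0 0 0;0 0 0 0;0 0 0 0;0 0 0 0;0 0 0 0"
  gripper: 1

```text
t: 10.45
eef_pos: [491.9, 27.2, 40.7]
tcp_rot: [3.141, -0.0, 1.302]
ft_force: [4.0, -0.4, -2.0]
opening: 0.25
grip_force: 30.0
```

Request:
drive_tool:
  deltas: "0.004 -0.001 0 0;0.0053 0.0193 0 0;0.0053 0.0193 0 0;0.0053 0.0193 0 0;0 0 0 0"

```text
t: 10.87
eef_pos: [493.6, 33.3, 40.7]
tcp_rot: [3.141, -0.0, 1.303]
ft_force: [3.1, -0.0, 1.0]
opening: 0.248
grip_force: 30.0
```

Request:
drive_tool:
  deltas: "0.004 0.0145 0 0;0.004 0.0145 0 0;0 0 0 0"

```text
t: 11.12
eef_pos: [494.3, 36.1, 40.7]
tcp_rot: [3.141, -0.0, 1.302]
ft_force: [2.5, -0.5, 1.0]
opening: 0.244
grip_force: 30.0
```

Request:
drive_tool:
  deltas: "0.0027 0.0096 0 0;0.0027 0.0096 0 0;0.0027 0.0096 0 0;0 0 0 0"

```text
t: 11.45
eef_pos: [495.1, 38.8, 40.7]
tcp_rot: [3.141, -0.0, 1.302]
ft_force: [3.6, -1.6, 0.1]
opening: 0.244
grip_force: 30.0
```

Request:
drive_tool:
  deltas: "0.0027 0.0096 0 0;0.0027 0.0096 0 0;0 0 0 0"

```text
t: 11.7
eef_pos: [495.7, 40.8, 40.6]
tcp_rot: [3.141, -0.0, 1.302]
ft_force: [2.7, -2.2, 0.8]
opening: 0.248
grip_force: 30.0
```

Request:
drive_tool:
  deltas: "0.0027 0.0096 0 0;0 0 0 0;0 0 0 0"

```text
t: 11.95
eef_pos: [495.9, 41.7, 40.7]
tcp_rot: [3.141, -0.0, 1.302]
ft_force: [2.6, -3.2, 0.7]
opening: 0.246
grip_force: 30.0
```

Request:
drive_tool:
  deltas: "0.0027 0.0096 0 0;0 0 0 0;0 0 0 0"

```text
t: 12.2
eef_pos: [496.1, 42.6, 40.6]
tcp_rot: [3.142, -0.0, 1.302]
ft_force: [2.3, -1.8, -0.3]
opening: 0.244
grip_force: 30.0
```

Request:
drive_tool:
  deltas: "0.0027 0.0096 0 0;0 0 0 0;0 0 0 0"

```text
t: 12.45
eef_pos: [496.4, 43.4, 40.6]
tcp_rot: [-3.142, 0.0, 1.302]
ft_force: [1.9, -5.1, 0.5]
opening: 0.247
grip_force: 30.0
```

Request:
drive_tool:
  deltas: "0.0027 0.0096 0 0;0 0 0 0;0 0 0 0"

```text
t: 12.7
eef_pos: [496.6, 44.2, 40.7]
tcp_rot: [-3.141, 0.0, 1.302]
ft_force: [1.1, -6.7, 0.6]
opening: 0.244
grip_force: 30.0
```

Request:
drive_tool:
  deltas: "0.0013 0.0048 0 0;0 0 0 0;0 0 0 0;0 0 0 0"

```text
t: 13.03
eef_pos: [496.6, 44.5, 40.7]
tcp_rot: [-3.141, 0.0, 1.302]
ft_force: [0.5, -7.7, 1.0]
opening: 0.242
grip_force: 30.0
```

Request:
drive_tool:
  deltas: "0.0012 0.0045 0 0;0 0 0 0;0 0 0 0;0 0 0 0;0 0 0 0;0 0 0 0"

```text
t: 13.53
eef_pos: [496.7, 44.9, 40.7]
tcp_rot: [-3.141, 0.001, 1.302]
ft_force: [1.3, -8.6, 1.9]
opening: 0.242
grip_force: 30.0
```

Request:
drive_tool:
  deltas: "0 0 0 0;0 0 0 0;0 0 0 0;0 0 0 0"
  gripper: 0.55

```text
t: 13.87
eef_pos: [496.6, 45.7, 40.6]
tcp_rot: [-3.141, 0.0, 1.302]
ft_force: [-0.1, -0.6, 0.6]
opening: 0.435
grip_force: 0.0
```

Request:
drive_tool:
  deltas: "0 0 0.05 0;0 0 0.1 0;0 0 0.2 0;0 0 0.3 0;0 0 0.3 0;0 0 0.2 0;0 0 0 0;0 0 0 0"

```text
t: 14.53
eef_pos: [497.1, 45.5, 157.1]
tcp_rot: [3.139, -0.001, 1.302]
ft_force: [0.3, -0.4, -0.9]
opening: 0.452
grip_force: 0.0
```

Run:
```python
from cell import env
from h import *
p,d,m,k,T=wrist(env); cv2.imwrite("pics/w3.png",p[:,:,::-1]); np.savez("w3.npz",p=p,d=d,m=m,k=k,T=T)
q,_=env.read_camera("top"); cv2.imwrite("pics/t3.png",cv2.resize(q[225:325,175:375][:,:,::-1],(800,400),interpolation=cv2.INTER_CUBIC))
```

```text
(no output)
```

View pics/w3.png

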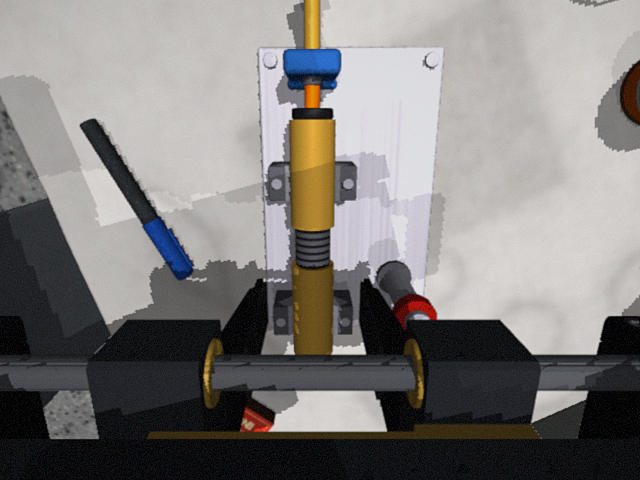

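Wrist view: the tube is seated in the groove at (314,200), and its cap touches the orange tip at (313,108). Before the strap, I'll pin down the knob position and check clearance around it.

Run:
```python
from h import *
f=np.load("top0.npz"); g,w,c=cloud(f['p'],f['d'],f['mtx'],float(f['k1']),f['camera_from_world'],(235,140,400,300))
m=(w[:,0]>440)&(w[:,0]<680)&(w[:,1]<-60)&(w[:,1]>-230)&(w[:,2]>60); print(w[m][:,2].max(), w[m&(w[:,2]>95)].min(0) if (m&(w[:,2]>95)).any() else '')
k=(w[:,2]>95)&(w[:,0]<580)&(w[:,1]>-140)&(w[:,1]<-80); print('knob top',k.sum(),w[k].mean(0),g[k].mean(0))
k=(w[:,2]>70)&(w[:,0]<590)&(w[:,1]>-30)&(w[:,1]<10); print('pivot',k.sum(),w[k].mean(0))
f=np.load("w2.npz"); g,w,c=cloud(f['p'],f['d'],f['m'],float(f['k']),f['T'],(470,190,540,360))
k=(w[:,2]>107)&(w[:,2]<116); print('w2 knob top',k.sum(),w[k].mean(0),np.ptp(w[k],0))
k=(c.min(1)>150)&(w[:,2]>78)&(w[:,1]>-40); print('w2 pivot cap',k.sum(),w[k].mean(0),np.ptp(w[k],0))
```

```text
162.29405701003884 [ 536.27662161 -228.55171396   95.13404594]
knob top 22 [ 544.01621585 -111.60848884  107.82408436] [280.45454545 249.63636364]
pivot 78 [546.85204419 -14.62802751  84.14915083]
w2 knob top 330 [ 546.32538488 -108.90098112  110.14910297] [14.89980179 16.13888732  5.65059245]
w2 pivot cap 357 [547.69457149  -9.45028199  96.104921  ] [ 92.6999275   73.58548351 230.05007451]
```

Request:
drive_tool:
  deltas: "0.07 -0.22 0 0.0129;0.09 -0.27 0 0.0129;0.09 -0.3 0 0.0129;0.09 -0.3 0 0.0129;0.09 -0.27 0 0.0129;0.06 -0.205 0 0.0127;0 0 0 0"

```text
t: 15.22
eef_pos: [546.5, -114.3, 154.1]
tcp_rot: [-3.14, -0.0, 1.544]
ft_force: [-1.1, 0.5, -1.1]
opening: 0.453
grip_force: 0.0
```

Request:
drive_tool:
  deltas: "0 0.01 -0.1 0;0 0 -0.15 0;0 0 -0.15 0;0 0 -0.1 0;0 0 0 0;0 0 0 0"

```text
t: 15.72
eef_pos: [545.5, -109.3, 104.9]
tcp_rot: [-3.14, -0.001, 1.545]
ft_force: [0.0, -0.3, 1.1]
opening: 0.448
grip_force: 0.0
```

Request:
drive_tool:
  deltas: "0 0 0 0;0 0 0 0;0 0 0 0;0 0 0 0"
  gripper: 0.77

```text
t: 16.05
eef_pos: [546.1, -110.1, 106.2]
tcp_rot: [3.141, 0.0, 1.545]
ft_force: [0.4, 0.3, 0.4]
opening: 0.252
grip_force: 0.0
```

Run:
```python
import numpy as np
p=np.array([548.,-11.3]);th=np.r_[268.8,np.arange(264,208,-5),np.arange(206,163,-3)]
q=p+100*np.c_[np.cos(np.deg2rad(th)),np.sin(np.deg2rad(th))]
for a,b in zip(th[1:],np.diff(q,axis=0)): print(a,(b/100).round(3),end='; ')
```

```text
264.0 [-0.084  0.005]; 259.0 [-0.086  0.013]; 254.0 [-0.085  0.02 ]; 249.0 [-0.083  0.028]; 244.0 [-0.08   0.035]; 239.0 [-0.077  0.042]; 234.0 [-0.073  0.048]; 229.0 [-0.068  0.054]; 224.0 [-0.063  0.06 ]; 219.0 [-0.058  0.065]; 214.0 [-0.052  0.07 ]; 209.0 [-0.046  0.074]; 206.0 [-0.024  0.046]; 203.0 [-0.022  0.048]; 200.0 [-0.019  0.049]; 197.0 [-0.017  0.05 ]; 194.0 [-0.014  0.05 ]; 191.0 [-0.011  0.051]; 188.0 [-0.009  0.052]; 185.0 [-0.006  0.052]; 182.0 [-0.003  0.052]; 179.0 [-0.     0.052]; 176.0 [0.002 0.052]; 173.0 [0.005 0.052]; 170.0 [0.008 0.052]; 167.0 [0.01  0.051]; 164.0 [0.013 0.051];
```

Request:
drive_tool:
  deltas: "-0.084 0.005 0 -0.0267;-0.086 0.013 0 -0.0278;-0.085 0.02 0 -0.0278;-0.083 0.028 0 -0.0278;-0.08 0.035 0 -0.0278;-0.077 0.042 0 -0.0278;-0.073 0.048 0 -0.0278;-0.068 0.054 0 -0.0278"

```text
t: 16.72
eef_pos: [482.3, -85.7, 106.1]
tcp_rot: [3.14, -0.001, 0.845]
ft_force: [1.6, 0.5, -0.6]
opening: 0.229
grip_force: 0.6
```

Request:
drive_tool:
  deltas: "-0.063 0.06 0 -0.0278;-0.058 0.065 0 -0.0278;-0.052 0.07 0 -0.0278;-0.046 0.074 0 -0.0278"

```text
t: 17.05
eef_pos: [460.5, -58.6, 106.1]
tcp_rot: [3.14, -0.001, 0.496]
ft_force: [1.2, -0.4, 0.8]
opening: 0.224
grip_force: 0.5
```

Request:
drive_tool:
  deltas: "-0.024 0.046 0 -0.0167;-0.022 0.048 0 -0.0167;-0.019 0.049 0 -0.0167;-0.017 0.05 0 -0.0167;-0.014 0.05 0 -0.0167;-0.011 0.051 0 -0.0167;-0.009 0.052 0 -0.0167"

```text
t: 17.63
eef_pos: [449.2, -24.3, 106.1]
tcp_rot: [3.141, -0.001, 0.13]
ft_force: [0.7, -4.3, 1.2]
opening: 0.231
grip_force: 2.0
```

Request:
drive_tool:
  deltas: "-0.006 0.052 0 -0.0167;-0.003 0.052 0 -0.0167;0 0.052 0 -0.0167;0.002 0.052 0 -0.0167;0.005 0.052 0 -0.0167"

```text
t: 18.05
eef_pos: [448.9, 1.8, 106.1]
tcp_rot: [3.141, -0.001, -0.132]
ft_force: [0.5, -4.3, 1.2]
opening: 0.233
grip_force: 1.9
```

Request:
drive_tool:
  deltas: "0.008 0.04 0 -0.0167;0.01 0.04 0 -0.0167;0.011 0.03 0 -0.01;0 0 0 0"

```text
t: 18.38
eef_pos: [451.6, 13.1, 106.0]
tcp_rot: [3.142, -0.0, -0.267]
ft_force: [0.7, -0.4, -0.5]
opening: 0.232
grip_force: 0.0
```

Request:
drive_tool:
  deltas: "0.005 0.02 0 0;0.005 0.02 0 0;0 0 0 0"

```text
t: 18.63
eef_pos: [452.6, 17.0, 105.8]
tcp_rot: [3.142, -0.0, -0.265]
ft_force: [-0.5, 0.4, 0.4]
opening: 0.234
grip_force: 0.2
```

Request:
drive_tool:
  deltas: "0.005 0.02 0 0;0.003 0.01 0 0;0 0 0 0"

```text
t: 18.88
eef_pos: [453.0, 19.3, 105.7]
tcp_rot: [3.14, 0.001, -0.264]
ft_force: [-4.0, -11.2, 3.3]
opening: 0.235
grip_force: 5.7
```

Request:
drive_tool:
  deltas: "0.003 0.01 0 0;0.003 0.01 0 0;0 0 0 0"

```text
t: 19.13
eef_pos: [453.1, 19.9, 105.6]
tcp_rot: [3.138, 0.001, -0.264]
ft_force: [-7.9, -29.7, 6.0]
opening: 0.23
grip_force: 15.4
```

Request:
drive_tool:
  deltas: "-0.007 -0.028 0 0;-0.003 -0.012 0 0;0 0 0 0;0 0 0 0"
  gripper: 0.6

```text
t: 19.47
eef_pos: [453.1, 18.1, 105.6]
tcp_rot: [-3.141, -0.0, -0.266]
ft_force: [-0.0, 0.7, 0.0]
opening: 0.388
grip_force: 0.0
```

Request:
drive_tool:
  deltas: "0 0 0.1 0;0 0 0.25 0;0 0 0.35 0;0 0 0.35 0;0 0 0.2 0;-0.2 -0.25 0.1 0;-0.1 -0.3 0 0;0 -0.3 0 0;0 0 0 0;0 0 0 0"

```text
t: 20.3
eef_pos: [423.0, -67.7, 240.7]
tcp_rot: [-3.141, -0.0, -0.268]
ft_force: [-0.0, 0.2, -0.6]
opening: 0.401
grip_force: 0.0
```

Run:
```python
from cell import env
from h import *
p,d,m,k,T=wrist(env); q,_=env.read_camera("top")
a=cv2.resize(p,(533,400)); b=cv2.resize(q[225:325,185:285],(400,400),interpolation=cv2.INTER_CUBIC)
cv2.imwrite("pics/f1.png",cv2.resize(np.hstack([a,b])[:,:,::-1],(800,343)))
print(env.state()['eef_pos'])
```

```text
[422.96139779 -66.51633954 240.54567764]
```

View pics/f1.png

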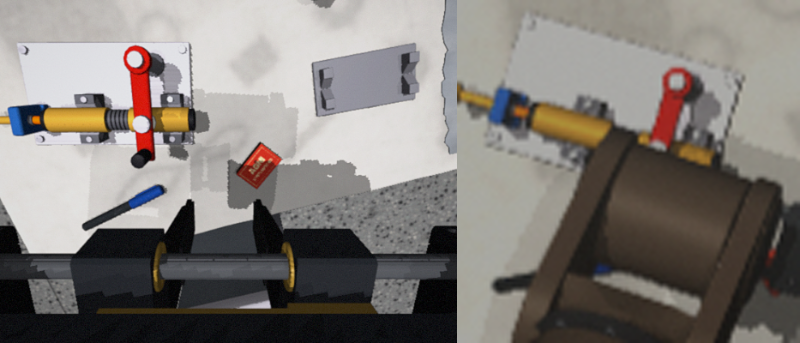

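The strap lies square across the tube at (140,105) with its foot on the brass, and the matchbox hasn't moved. Last check is the contact with the tip.

Run:
```python
from cell import env
from h import *
p,d,m,k,T=wrist(env)
cv2.imwrite("pics/f2.png",cv2.resize(p[90:210,0:240][:,:,::-1],(800,400),interpolation=cv2.INTER_CUBIC))
```

```text
(no output)
```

View pics/f2.png

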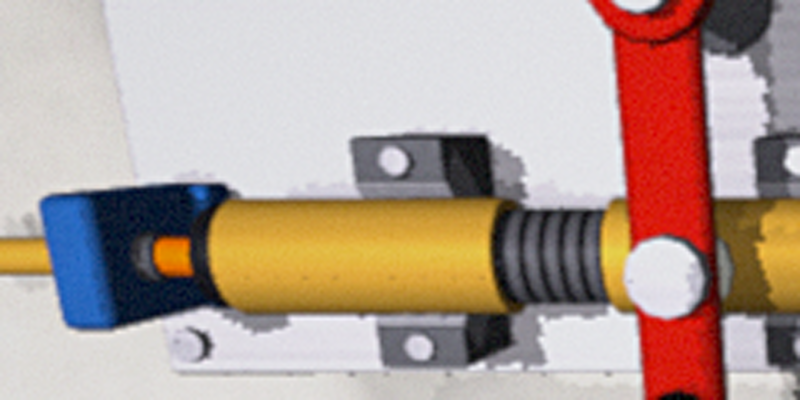

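The enlarged view shows the cap flush against the orange tip at (190,257), the strap square across the tube, and the foot pressing on it at (665,277). The hand is clear, so I'll hand in.

```bash
python3 -c "
from cell import env
print(env.job_done())"
```

```text
the job is handed in; nothing more can be done
None
```

The tube is seated in the V-blocks and was pressed on the stop for about half a second at about 8 N felt by the hand, an estimated 5–7 N on the tip after friction; the strap is closed on it with its cap still touching the tip, everything is released, and I handed the job in at about 20 s.

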